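# Lock the veneer sample rack for carrying

## Robot

A 6-joint arm with a two-finger parallel gripper is mounted at the origin on the work surface. World frame = base frame: x ahead of the robot, y to its left, z up, the work surface at z = 0. Lengths are in m, angles in rad, forces in N, time in s.
With the tool pointing down it reaches from about 0.3 to 0.775 m from the base axis. Payload 14.6 kg.
Tool frame: the origin (TCP) lies at the centre of the arm's flange, where the gripper is bolted on; the fingertips stand 199 mm ahead of it and the grasp point (between the pads) lies 180 mm ahead of it; z points along the fingers, y is the line along which they close (so a half turn about z gives the same grasp; the last joint's range is limited). The gripper opens to 94 mm and grips with 3 to 60 N. Pads are 16 mm wide; open, the fingers measure 119 mm over their backs; the gripper's body (75 mm by 177 mm) begins 78 mm behind the grasp point.
Start: joints at [-1.229, 0.3, 1.521, -0, 1.321, -0.067], TCP at [0.219, -0.505, 0.405] pointing down, gripper open.
Joint ranges: [-3.03, 3.03], [-0.79, 2.21], [0.23, 2.52], [-1.04, 4.18], [0, 3.07], [-2.55, 2.55]. Speed limits (rad/s): [2.22, 2.22, 2.57, 3.14, 3.14, 3.14].

## Interface

Orientations are given as [roll, pitch, yaw] about the fixed x, y, z axes, in that order (R = Rz(yaw) Ry(pitch) Rx(roll)).
In Python, from station import ctrl gives the robot as it stands. The module is installed in compiled form; this text tells all that it offers.
- The arm moves only by the tool servo_tool, never from a script. Its argument "motion" is a list of rows, each a list of 5 numbers: the closure, from 0 (fully open) to 1 (shut), then the shift along the world's x, y, z in cm, then the turn about the world's z in degrees. A call has 1 to 20 rows; each row is the pose to reach, as a shift and turn from the pose commanded when the call began; what a row does not reach only later rows make up. A row lasts 1/8 s, in which the tool goes at most 62.5 mm and 10.7 degrees, less where a joint would pass 70% of its speed; a pose out of reach is approached as far as the arm can. A call with a gripper value outside its range is refused whole. The fingers move at their own pace and stop on an object; "squeeze" is the grip in N (left out, the last holds). Time passes only in rows, so rows that repeat a pose let the fingers close. It gives the time, the measured TCP pose, the force, the opening and the grip force at its end, in the units of the state.
- ctrl.get_obs(): the state, without advancing time (a new reading comes with each control period).
- ctrl.camera(name): name is "scene" or "top"; returns a dict with "image" (384x512x3 uint8, red, green, blue), "fx", "fy", "cx", "cy" (pixels), "dist" ([k1, k2, p1, p2, k3] as OpenCV has them; the pictures are not rectified), "camera_from_world" (4x4, takes a point from world to camera coordinates). Camera axes: x right, y up, looking along -z (the intrinsics and any distortion apply to the point x, -y, -z); pixel columns grow to the right and rows downward; lengths in m; the calibration is good to about 2 mm. A picture is of the moment at which its call begins. There is no depth.
- ctrl.hand_in(): hands the job in; it is judged then, once.
The state is a dict: "time_s": time; "qpos": joint angles; "joint_vel": joint speeds; "tau": joint torques, N m; "ee_pos": TCP position; "eef_rot": TCP orientation; "force": force on the tool from outside, world axes, zero at the start; "moment": the same for the moment, N m; "grip_width": finger opening in m; "grip_force": force on a finger pad.
Only numpy, scipy, OpenCV 4.12 (cv2) and the standard library are available. Lean on these libraries where they do the work, as an engineer would, in place of code of your own. Each camera call takes 0.05 s, during which the arm holds its last target. There are 200 camera calls.

## Task

Lock the three curved veneer samples into the rack so that it can be carried away: with the fingertips, press down the square latch key belonging to the largest sample, then the middle-sized one's, then the smallest one's, each fully home before the next is pressed, and leave all three down. Only press: do not lift, pull or shift the samples or the other things lying about, and finish with the hand clear.

Things in the scene. Friction and masses are not known exactly. Their poses are not given: they have to be found in the camera images.
- rack: steel rack plate 140 x 364 x 8 mm, fixed to the shelf, with a 49 mm high wire loop at each end (it runs along x, at y = +-174 mm); origin under its centre, y along the row of three stations, x from the samples towards the keys. The stations stand 115 mm apart along its y, in any order. In each a curved veneer sample stands upright in a spring clip 32 mm to the -x side of the row's line, and its square latch key is 32 mm to the +x side
- clip_large: the fixed station of the large sample: aluminium base 126 x 80 mm with the clip, the key housing and the key; origin under its centre, 8 mm above the shelf, axes as the rack's
- key_large_top (a point): centre of the top face of the latch key that belongs to the large sample: a square steel key 34 x 34 mm on a black 46 mm square housing whose top is 42 mm above the shelf; the key's top is 64 mm above the shelf when up and 55 mm when home, so it always stands proud of the housing. Axes as the rack's
- key_large (a joint): how far this key is pressed down, in m: 0 up, 0.009 fully home. It slides straight down against about 3 N of even friction, has no spring, comes up hard against a stop at 0.009, and stays wherever it is left
- sample_large_mid (a point): centre of the large curved veneer sample (maple one side, purpleheart the other), 64 mm wide, 78 mm tall, 3.6 mm thick, loose in its clip; its top edge is 92 mm above the shelf
- clip_middle: the fixed station of the middle sample: aluminium base 126 x 80 mm with the clip, the key housing and the key; origin under its centre, 8 mm above the shelf, axes as the rack's
- key_middle_top (a point): centre of the top face of the latch key that belongs to the middle sample: a square steel key 34 x 34 mm on a black 46 mm square housing whose top is 42 mm above the shelf; the key's top is 64 mm above the shelf when up and 55 mm when home, so it always stands proud of the housing. Axes as the rack's
- key_middle (a joint): how far this key is pressed down, in m: 0 up, 0.009 fully home. It slides straight down against about 3 N of even friction, has no spring, comes up hard against a stop at 0.009, and stays wherever it is left
- sample_middle_mid (a point): centre of the middle curved veneer sample (maple one side, purpleheart the other), 50 mm wide, 58 mm tall, 3.6 mm thick, loose in its clip; its top edge is 72 mm above the shelf
- clip_small: the fixed station of the small sample: aluminium base 126 x 80 mm with the clip, the key housing and the key; origin under its centre, 8 mm above the shelf, axes as the rack's
- key_small_top (a point): centre of the top face of the latch key that belongs to the small sample: a square steel key 34 x 34 mm on a black 46 mm square housing whose top is 42 mm above the shelf; the key's top is 64 mm above the shelf when up and 55 mm when home, so it always stands proud of the housing. Axes as the rack's
- key_small (a joint): how far this key is pressed down, in m: 0 up, 0.009 fully home. It slides straight down against about 3 N of even friction, has no spring, comes up hard against a stop at 0.009, and stays wherever it is left
- sample_small_mid (a point): centre of the small curved veneer sample (maple one side, purpleheart the other), 36 mm wide, 38 mm tall, 3.6 mm thick, loose in its clip; its top edge is 52 mm above the shelf
- nail_set: brass nail set lying flat on the rack plate between two stations, 95 mm long, 9 mm thick; origin under it near its middle. Bystander, loose
- pin_jar: closed glass pin jar, 24 mm across, 36 mm tall, standing on the rack plate between two stations; origin under its centre. Bystander, loose
- burnisher: steel burnisher with wooden handle, 190 mm long, lying; origin under its middle. Bystander, loose
- shading_dish: ceramic shading dish, 110 mm across, 32 mm tall; origin under its centre. Bystander, loose
- paperweight: round glass paperweight, 72 mm across, 42 mm tall; origin under its centre. Bystander, loose
- glue_bottle: white glue bottle, 52 mm across, 120 mm tall, upright; origin under its centre. Bystander, loose
- caul: wooden pressing block 110 x 50 x 22 mm, lying; origin under its centre. Bystander, loose

How it is judged:
By the outcome, as a careful person would: the job done as asked, in the order asked, and still so for the second after the job is handed in, with the robot touching nothing.
It also fails if it takes over 43 s, if anything falls off the work surface, if the arm or the gripper's body presses on something with over 40 N, if the wrist force passes 120 N, or if a joint passes its speed limit or range.

## Working session

There is one attempt and no reset: what is moved stays moved. The work goes in short steps, Python scripts to look and compute and a tool call to move; the robot and the scene stay as the last step left them, time stands still between calls to the robot, and variables do not carry over. Pictures are saved under pics/ and viewed, at most 10 in all, crops included, and the job is handed in when it is done.

Besides the shell and the picture viewer there is one more tool, called after ">>>" by a JSON object that holds its "method" and its "body". servo_tool: Moves the arm, as the interface text tells. Its arguments: {"type":"object","properties":{"motion":{"type":"array","items":{"type":"array","items":{"type":"number"}}},"squeeze":{"type":"number"}},"required":["motion"]}

```bash
mkdir -p pics; python3 - <<'E'
from station import ctrl
import cv2,pickle
for n in("top","scene"):
    c=ctrl.camera(n); pickle.dump(c,open(n+".pkl","wb")); cv2.imwrite(f"pics/{n}0.png",cv2.resize(c["image"][:,:,::-1],(800,600),interpolation=cv2.INTER_CUBIC))
    print(n,c["fx"],c["fy"],c["cx"],c["cy"],c["dist"],c["camera_from_world"].round(3).tolist())
o=ctrl.get_obs();print(o)
E
```

```text
top 373.9399335938762 373.9399335938762 261.73061634815303 191.15721279010492 [-0.08083687  0.          0.          0.          0.        ] [[-0.026, -1.0, -0.005, 0.031], [0.985, -0.026, 0.169, -0.603], [-0.169, -0.0, 0.986, -1.171], [0.0, 0.0, 0.0, 1.0]]
scene 380.216732369234 380.216732369234 251.36357741518543 188.955232057649 [-0.022325  0.        0.        0.        0.      ] [[0.145, 0.989, -0.006, -0.088], [-0.766, 0.116, 0.632, 0.41], [0.626, -0.087, 0.775, -1.527], [0.0, 0.0, 0.0, 1.0]]
{'time_s': 0.1, 'qpos': array([-1.22862596e+00,  3.00434714e-01,  1.52151788e+00, -3.44125596e-05,
        1.32071329e+00, -6.66084731e-02]), 'joint_vel': array([ 8.65901930e-05, -1.81541582e-03, -2.72663244e-03,  3.68535916e-04,
       -2.07348836e-03, -3.97164511e-04]), 'tau': array([ 1.60557080e-03, -5.32649982e+01, -3.53286660e+01,  7.09466077e-02,
        2.35075015e-02, -6.89853550e-05]), 'ee_pos': array([ 0.21860095, -0.50466281,  0.40413291]), 'eef_rot': array([-3.14051958e+00, -3.81745363e-05,  4.08787357e-01]), 'force': array([-0.1774226 ,  0.55488102, -0.23894262]), 'moment': array([-0.03149137,  0.08578754,  0.01675277]), 'grip_force': 0.0, 'grip_width': 0.09416447155851033}
```

View pics/top0.png

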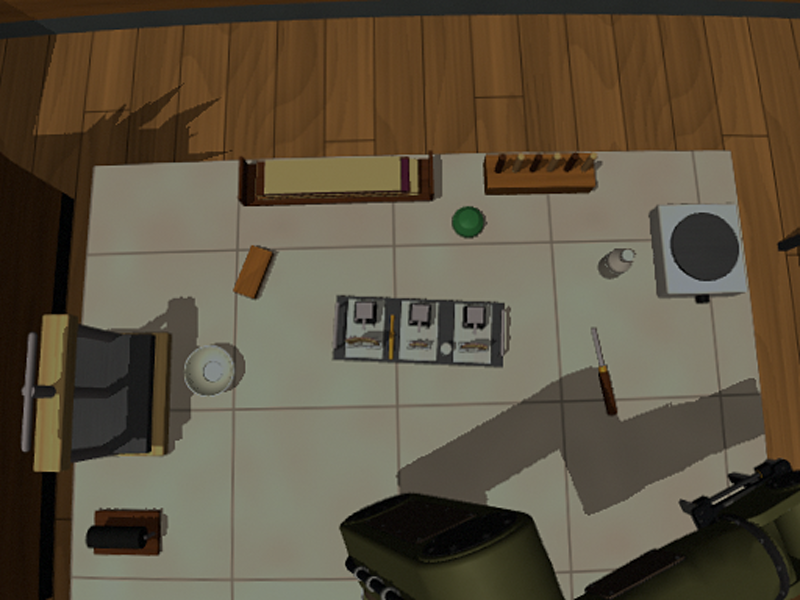

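View pics/scene0.png

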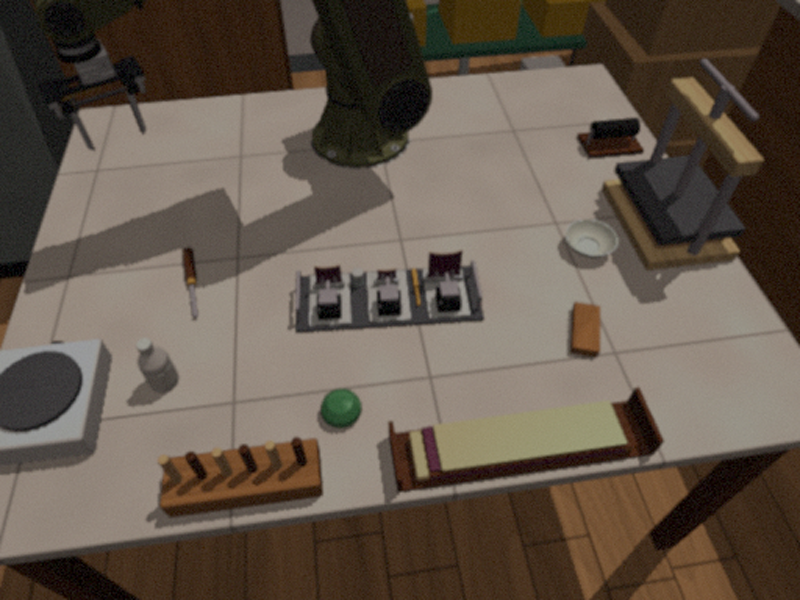

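The top view shows the rack with keys near (366,312), (420,314) and (474,316). The scene view shows the large sample at (446,265), the small one probably at (387,277) and the middle one at (328,275). I'll enlarge both to check.

```bash
python3 - <<'E'
import cv2,pickle
t=pickle.load(open("top.pkl","rb"))["image"][180:240,205:335,::-1]
s=pickle.load(open("scene.pkl","rb"))["image"][155:215,180:310,::-1]
import numpy as np
cv2.imwrite("pics/crop.png",np.vstack([cv2.resize(i,None,fx=5,fy=5,interpolation=cv2.INTER_CUBIC) for i in(t,s)]))
E
```

```text
(no output)
```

View pics/crop.png

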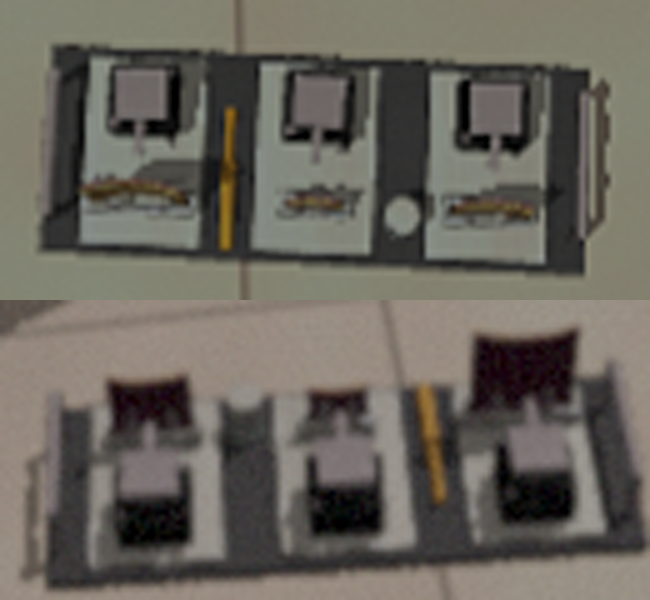

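The crop shows the stations in order from +y: large, small, middle. The key faces in the top crop are at about (139,92), (319,98) and (495,105).

```bash
cat > h.py <<'E'
import numpy as np,cv2
def ray(c,px,z):
    K=np.array([[c["fx"],0,c["cx"]],[0,c["fy"],c["cy"]],[0,0,1]])
    u=cv2.undistortPoints(np.array([[px]],float),K,np.array(c["dist"])).ravel()
    T=c["camera_from_world"];R,t=T[:3,:3],T[:3,3]
    d=R.T@[u[0],-u[1],-1];o=-R.T@t
    return (o+d*(z-o[2])/d[2])[:2]
E
python3 - <<'E'
from h import *
import pickle
t=pickle.load(open("top.pkl","rb"));s=pickle.load(open("scene.pkl","rb"))
f=lambda c,o,p,z:ray(c,(o[0]+(p[0]+.5)/5-.5,o[1]+(p[1]+.5)/5-.5),z)
T=[f(t,(205,180),p,.064) for p in((139,92),(319,98),(495,105))]
S=[f(s,(180,155),(p[0],p[1]-300),.064) for p in((534,446),(344,468),(152,474))]
print(np.round(T,4),np.round(S,4))
C=[f(t,(205,180),p,.008) for p in((53,45),(587,70),(585,273),(40,250))];print(np.round(C,4),np.mean(C,0))
for i in(0,1):print([np.linalg.norm(X[i]-X[i+1]) for X in(T,S)],np.degrees(np.arctan2(*(T[i]-T[i+1]))))
c0,c1,c2,c3=C
print(np.linalg.norm(c0-c1),np.linalg.norm(c1-c2))
E
```

```text
[[ 0.5817  0.1109]
 [ 0.5747 -0.005 ]
 [ 0.5672 -0.1182]] [[ 0.5845  0.1077]
 [ 0.5843 -0.0055]
 [ 0.572  -0.117 ]]
[[ 0.6241  0.1735]
 [ 0.5974 -0.1879]
 [ 0.4606 -0.1796]
 [ 0.4854  0.183 ]] [ 0.54189152 -0.0027615 ]
[np.float64(0.1161622148797693), np.float64(0.11318201865449405)] 3.431953530488012
[np.float64(0.11346100775364384), np.float64(0.11214074089456386)] 3.8231057857857813
0.3624431384146605 0.13698333609234678
```

>>> {"method": "servo_tool", "body": {"motion": [[1,1,2,0,-1],[1,3,5,0,-3],[1,5.5,9,0,-5],[1,8,13.5,0,-7],[1,10.5,18,0,-9],[1,13,22.5,0,-11],[1,16,27,0,-13],[1,18.5,31.5,0,-15],[1,21,36,0,-17],[1,23.5,40.5,0,-19],[1,26.5,45,0,-21],[1,29,49.5,0,-23],[1,31.5,53.5,0,-25],[1,33.5,57,0,-26],[1,35,59.5,-1,-27],[1,36,61,-3,-27],[1,36.3,61.5,-5,-27],[1,36.3,61.5,-7,-27],[1,36.3,61.5,-8,-27],[1,36.3,61.5,-8,-27]], "squeeze": 10}}

```text
time_s: 2.6
ee_pos: [0.5815, 0.1099, 0.3242]
eef_rot: [3.141, 0.001, -0.063]
force: [1.1, 0.1, 0.1]
grip_width: 0.0003
grip_force: 0.0
```

```bash
python3 - <<'E'
from station import ctrl
import cv2,numpy as np
a=ctrl.camera("top")["image"][165:240,190:320,::-1];b=ctrl.camera("scene")["image"][130:215,180:310,::-1]
cv2.imwrite("pics/c1.png",cv2.resize(np.hstack([a,b[:75]]),None,fx=3,fy=3,interpolation=cv2.INTER_CUBIC))
o=ctrl.get_obs();print(o["time_s"],o["ee_pos"],o["eef_rot"],o["force"],o["grip_width"])
E
```

```text
2.7 [0.5816918  0.11010742 0.32535132] [-3.14141143e+00 -9.36116958e-04 -6.27349422e-02] [-0.11040679  0.32648252 -0.47609854] 0.0003313632720813153
```

View pics/c1.png

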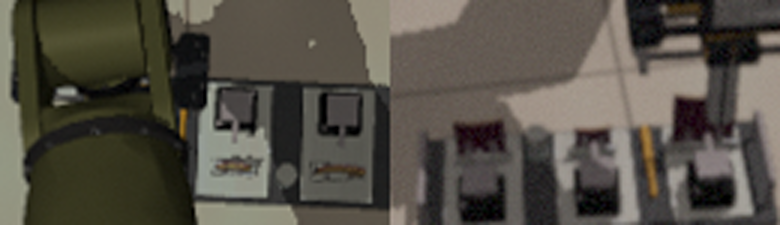

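The closed fingers (scene view, near (720,120)) are above the large key. Pressing gently.

>>> {"method": "servo_tool", "body": {"motion": [[1,0,0,-1.5,0],[1,0,0,-3.5,0],[1,0,0,-5,0],[1,0,0,-5.8,0],[1,0,0,-6.2,0],[1,0,0,-6.4,0],[1,0,0,-6.6,0],[1,0,0,-6.8,0],[1,0,0,-6.8,0],[1,0,0,-6.8,0]]}}

```text
time_s: 3.95
ee_pos: [0.5817, 0.1103, 0.2566]
eef_rot: [-3.142, -0.0, -0.062]
force: [0.7, -0.5, 0.2]
grip_width: 0.0003
grip_force: 0.1
```

>>> {"method": "servo_tool", "body": {"motion": [[1,0,0,-0.1,0],[1,0,0,-0.2,0],[1,0,0,-0.3,0],[1,0,0,-0.4,0]]}}

```text
time_s: 4.45
ee_pos: [0.5817, 0.1103, 0.253]
eef_rot: [-3.141, -0.001, -0.062]
force: [-2.8, 0.1, 10.4]
grip_width: 0.0003
grip_force: 5.1
```

>>> {"method": "servo_tool", "body": {"motion": [[1,0,0,-0.1,0],[1,0,0,-0.2,0],[1,0,0,-0.2,0]]}}

```text
time_s: 4.82
ee_pos: [0.5817, 0.1103, 0.2521]
eef_rot: [-3.141, -0.001, -0.062]
force: [-7.7, -2.0, 17.6]
grip_width: 0.0008
grip_force: 8.8
```

>>> {"method": "servo_tool", "body": {"motion": [[1,0,0,1,0],[1,0,0,3,0],[1,0,0,6,0],[1,-0.1,-2,7.2,0],[1,-0.3,-5,7.2,0],[1,-0.5,-9,7.2,0],[1,-0.8,-13,7.2,0],[1,-1,-17,7.2,0],[1,-1.2,-20,7.2,0],[1,-1.3,-22,7.2,0],[1,-1.4,-23,7.2,0],[1,-1.4,-23,6,0],[1,-1.4,-23,6,0]], "squeeze": 30}}

```text
time_s: 6.45
ee_pos: [0.5675, -0.1189, 0.3092]
eef_rot: [-3.141, 0.002, -0.062]
force: [0.2, -0.2, -0.3]
grip_width: 0.0005
grip_force: 0.0
```

```bash
python3 - <<'E'
from station import ctrl
import cv2,numpy as np
b=ctrl.camera("scene")["image"][145:215,180:310,::-1]
cv2.imwrite("pics/c2.png",cv2.resize(b,None,fx=6,fy=6,interpolation=cv2.INTER_CUBIC))
o=ctrl.get_obs();print(o["time_s"],o["ee_pos"],o["eef_rot"],o["force"],o["grip_width"])
E
```

```text
6.5 [ 0.56765105 -0.11886238  0.30985453] [-3.14121653e+00  1.39401090e-03 -6.14226132e-02] [-0.80923478 -0.30310213 -0.85245117] 0.00017336853086643677
```

View pics/c2.png

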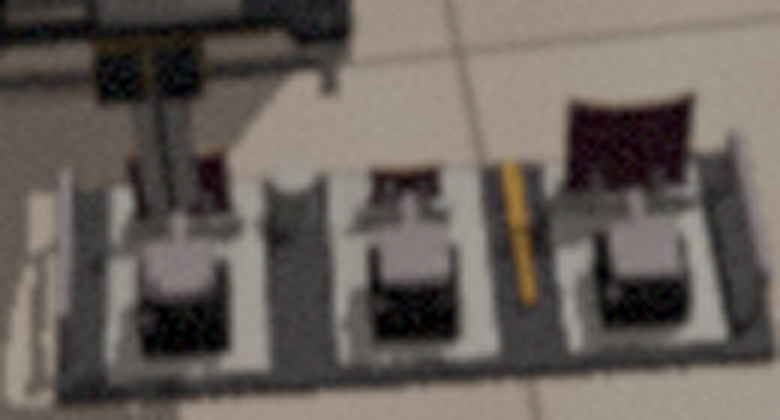

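```bash
python3 - <<'E'
from station import ctrl
import pickle,numpy as np
a=pickle.load(open("scene.pkl","rb"))["image"].astype(float).mean(2);b=ctrl.camera("scene")["image"].astype(float).mean(2)
for n,c in(("large",287),("small",249)):
    for i in(a,b): print(n,i[178:200,c-3:c+4].mean(1).round().astype(int))
    # rows absolute
E
```

```text
large [ 84  92 109 117 120 120 120 121 122 119  98  62  33  20  12   9   8  10
  13   5  18  47]
large [ 85  86  93 111 123 125 127 126 128 127 129 125 101  55  22  17  17  11
   9   7  24  51]
small [ 83  89  82  89 106 118 118 119 120 120 120 120 113  86  53  21  15   9
  10  11   8   3]
small [ 88  92  88  94 112 124 125 125 126 127 128 127 118  91  56  27  15  15
   7   7   8   5]
```

The large key's front edge dropped about 1.9 px, the amount expected for 9 mm, while the small key is unchanged. The large key is home, so I'll press the middle one.

>>> {"method": "servo_tool", "body": {"motion": [[1,0,0,-1.5,0],[1,0,0,-3,0],[1,0,0,-4,0],[1,0,0,-4.5,0],[1,0,0,-4.7,0],[1,0,0,-4.9,0],[1,0,0,-5.1,0],[1,0,0,-5.3,0],[1,0,0,-5.5,0],[1,0,0,-5.7,0],[1,0,0,-5.8,0],[1,0,0,-5.9,0],[1,0,0,-6,0],[1,0,0,-6,0]]}}

```text
time_s: 8.3
ee_pos: [0.5678, -0.1197, 0.2521]
eef_rot: [3.141, -0.001, -0.062]
force: [-6.3, 0.5, 18.2]
grip_width: 0.0004
grip_force: 8.8
```

Same height and force as at the first key. Lifting and moving over the small key (+0.7, +11.5 cm).

>>> {"method": "servo_tool", "body": {"motion": [[1,0,0,1,0],[1,0,0,3,0],[1,0,0,6,0],[1,0.1,2,7.2,0],[1,0.3,5,7.2,0],[1,0.5,8,7.2,0],[1,0.6,10,7.2,0],[1,0.7,11.5,7.2,0],[1,0.7,11.5,6,0],[1,0.7,11.5,6,0]]}}

```text
time_s: 9.55
ee_pos: [0.5744, -0.0052, 0.3092]
eef_rot: [3.141, 0.002, -0.063]
force: [0.1, -0.5, 1.1]
grip_width: -0.0
grip_force: 0.0
```

```bash
python3 - <<'E'
from station import ctrl
import pickle,numpy as np,cv2
im=ctrl.camera("scene")["image"]
cv2.imwrite("pics/c3.png",cv2.resize(im[145:215,180:310,::-1],None,fx=6,fy=6,interpolation=cv2.INTER_CUBIC))
a=pickle.load(open("scene.pkl","rb"))["image"].astype(float).mean(2);b=im.astype(float).mean(2)
for n,c in(("large",287),("middle",210)):
    for i in(a,b): print(n,i[178:202,c-3:c+4].mean(1).round().astype(int))
o=ctrl.get_obs();print(o["time_s"],o["ee_pos"],o["force"])
E
```

```text
large [ 84  92 109 117 120 120 120 121 122 119  98  62  33  20  12   9   8  10
  13   5  18  47  74  85]
large [ 85  86  95 111 122 124 126 125 125 127 127 123  99  55  19  16  11   8
  10   8  18  49  78  90]
middle [ 31  49  66  84  88  85  94 109 117 120 119 120 121 122 118  97  60  32
  17   8  13  16   9   8]
middle [29 26 40 67 74 71 71 80 80 77 75 74 74 74 75 77 75 64 42 22 11 12 11  5]
9.6 [ 0.57454788 -0.00533602  0.30984529] [0.39159919 0.63239469 0.52550662]
```

View pics/c3.png

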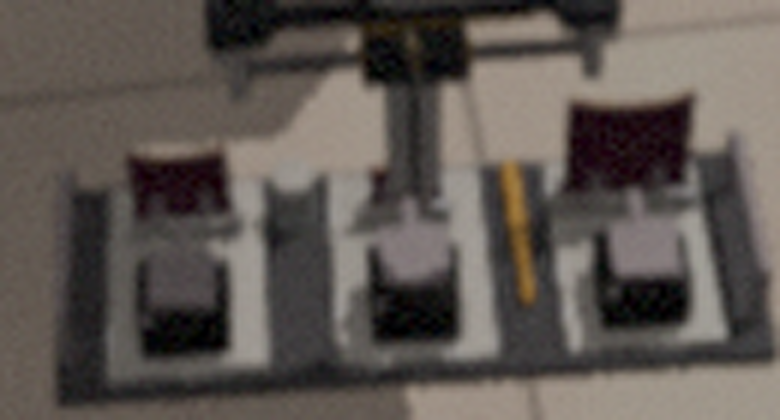

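The picture shows the middle key (180,265) down by about 2 px, the large key still down and the small key still up below the fingers. Pressing the small one.

>>> {"method": "servo_tool", "body": {"motion": [[1,0,0,-1.5,0],[1,0,0,-3,0],[1,0,0,-4,0],[1,0,0,-4.5,0],[1,0,0,-4.7,0],[1,0,0,-4.9,0],[1,0,0,-5.1,0],[1,0,0,-5.3,0],[1,0,0,-5.5,0],[1,0,0,-5.7,0],[1,0,0,-5.8,0],[1,0,0,-5.9,0],[1,0,0,-6,0],[1,0,0,-6,0]]}}

```text
time_s: 11.35
ee_pos: [0.5748, -0.0047, 0.252]
eef_rot: [3.142, -0.001, -0.062]
force: [-6.7, 0.7, 16.9]
grip_width: 0.0006
grip_force: 8.9
```

>>> {"method": "servo_tool", "body": {"motion": [[1,0,0,1,0],[1,0,0,3,0],[1,0,0,6,0],[1,0,0,10,0],[1,-1,0,14,0],[1,-4,0,17,0],[1,-8,0,19,0],[1,-12,0,20,0],[1,-15,0,20,0],[1,-15,0,20,0],[1,-15,0,20,0]]}}

```text
time_s: 12.72
ee_pos: [0.425, -0.0047, 0.4507]
eef_rot: [-3.142, -0.0, -0.063]
force: [-0.6, 0.6, 0.2]
grip_width: 0.0005
grip_force: 0.0
```

```bash
python3 - <<'E'
from station import ctrl
import pickle,numpy as np,cv2
im=ctrl.camera("scene")["image"]
cv2.imwrite("pics/c4.png",cv2.resize(im[145:215,180:310,::-1],None,fx=6,fy=6,interpolation=cv2.INTER_CUBIC))
a=pickle.load(open("scene.pkl","rb"))["image"].astype(float).mean(2);b=im.astype(float).mean(2)
for n,c in(("large",287),("small",249),("middle",210)):
    for i in(a,b): print(n,i[178:202,c-3:c+4].mean(1).round().astype(int))
o=ctrl.get_obs();print(o["time_s"],o["ee_pos"],o["force"])
E
```

```text
large [ 84  92 109 117 120 120 120 121 122 119  98  62  33  20  12   9   8  10
  13   5  18  47  74  85]
large [ 81  81  89 106 116 120 120 120 121 121 123 118  95  53  20  14  17  14
   7   4  15  47  75  85]
small [ 83  89  82  89 106 118 118 119 120 120 120 120 113  86  53  21  15   9
  10  11   8   3   9  31]
small [ 64  82  82  86  93 106 116 118 119 119 119 119 122 120 104  69  37  18
  13  11   9   7   8  35]
middle [ 31  49  66  84  88  85  94 109 117 120 119 120 121 122 118  97  60  32
  17   8  13  16   9   8]
middle [ 24  27  39  63  72  65  68  82 102 117 118 119 120 119 121 120 114  91
  51  18  18  13   9   8]
12.775 [ 0.42517966 -0.00471537  0.4505202 ] [-0.34720704  0.03764453  0.05713079]
```

View pics/c4.png

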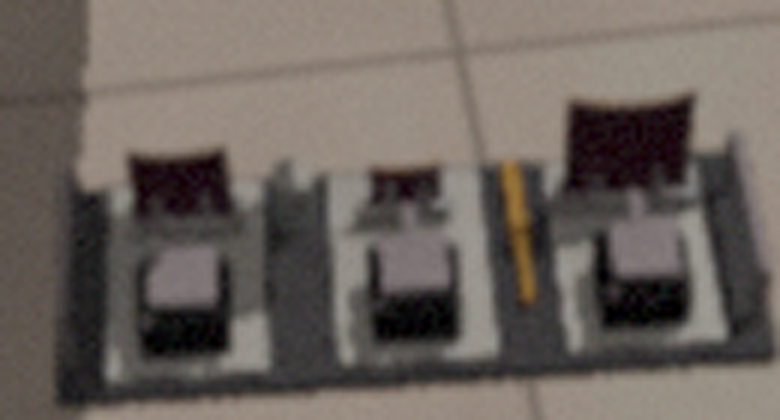

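All three keys now stand low, and the samples, nail set and jar are where they were. Each press ended at the same tool height (0.252 m) with 17–18 N, far above the 3 N key friction, so all three are against their stops.

```bash
python3 -c "
from station import ctrl
print(ctrl.hand_in())"
```

```text
the job is handed in; nothing more can be done
None
```

I pressed the three latch keys home in the order large, middle, small, left them all down with the hand clear, and handed the job in at about 13 s; the hand-in gave no verdict.

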